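# Stand the reagent dispenser with its spout over the dish

### The job

Pick out the amber bottle that carries the dispenser head with the long side spout, and stand it upright inside the round rim of the grey filling stand, with the spout pointing straight along the rim's little pointer at the middle of the glass dish. Set it down gently, do not drop it, and leave it standing there.

Things in the scene. Friction and masses are not known exactly. Their poses are not given: they have to be found in the camera images.
- dispenser_mid (a point): Centre of the loose bottle, on its axis, 90 mm above its foot; z up. Heights from the foot: amber body 60 mm wide to 82, white collar 42 mm wide 102-126, grey round barrel 36 mm wide 126-180 (grip this from above, any yaw). White spout, 10 mm thick, leaves the collar level at height 116 along this frame's +x; its downturned tip is 86 mm from the axis, lowest at 95. 0.4 kg. Neighbours: 122 mm tall.
- stand_seat (a point): Centre of the round seat's floor, 8 mm above the bench, on the fixed grey stand (plate 180 x 104 x 8 mm). The bottle's foot goes on this floor, inside a rim 80 mm in inner diameter, 4 mm thick, 10 mm high above the floor. +x points from here along the small raised pointer outside the rim to the dish's middle; z up.
- dish_middle (a point): Centre of the inner floor (11 mm above the bench) of the round glass dish, 64 mm across, fixed on the same stand 86 mm from the seat's centre along the seat's +x. Its rim, 30 mm above the bench, stays below the spout.

How it is judged:
By the outcome, as a careful person would: the job done as asked, in the order asked, and still so for the second after the job is handed in, with the robot touching nothing.
It also fails if it takes over 35 s, if anything falls off the work surface, if the arm or the gripper's body presses on something with over 40 N, if the wrist force passes 120 N, or if a joint passes its speed limit or range.

### The arm

A 6-joint arm with a two-finger parallel gripper is mounted at the origin on the work surface. World frame = base frame: x ahead of the robot, y to its left, z up, the work surface at z = 0. Lengths are in m, angles in rad, forces in N, time in s.
With the tool pointing down it reaches from about 0.225 to 0.875 m from the base axis. Payload 3.4 kg.
Tool frame: the origin (TCP) lies where the fingers leave the gripper's body, on its centre line; the fingertips stand 73 mm ahead of it and the grasp point (between the pads) lies 54 mm ahead of it; x points along the fingers, y is the direction in which the jaws open and shut, and the axes are right-handed (so a half turn about x gives the same grasp; the last joint's range is limited). The gripper opens to 85 mm and grips with 20 to 120 N. Pads are 22 mm wide; open, the fingers measure 114 mm over their backs; the gripper's body (76 mm by 85 mm) begins 54 mm behind the grasp point. The pads swing forward as they close: fully open they stand 13 mm farther back than shut.
Start: joints at [-1.357, 0.276, 1.505, -0, 1.361, -0.121], TCP at [0.189, -0.543, 0.304] pointing down, gripper open.
Joint ranges: [-2.89, 2.89], [-0.75, 2.08], [0.22, 2.7], [-1.18, 4.32], [0.11, 2.71], [-2.7, 2.7]. Speed limits (rad/s): [2.57, 2.57, 3.14, 3.14, 3.14, 3.14].

### API

Orientations are given as a unit quaternion [w, x, y, z].
In Python, from rig import manip gives the robot as it stands.
- The arm moves only by the tool play_rows, never from a script. Its argument "steps" is a list of rows, each a list of 5 numbers: the closure, from 0 (fully open) to 1 (shut), then the shift along the tool's x, y, z as a fraction of full scale, then the turn about the tool's x as a fraction of full scale. In form: [[grip, tx, ty, tz, twist], ...]. A call has 1 to 20 rows; each row shifts and turns the commanded pose from where the row before left it, along the tool's axes as they then stand; what a row does not reach is not made up. Full scale, the value 1, is 0.03 m for a shift and 6 degrees for a turn. A row lasts 1/10 s, in which the tool goes at most 50 mm and 8.59 degrees, less where a joint would pass 70% of its speed; a pose out of reach is approached as far as the arm can. A call with a number of a shift or a turn outside -1 to 1 is refused whole. A call with a gripper value outside its range is refused whole. The fingers move at their own pace and stop on an object; "newtons" is the grip in N (left out, the last holds). Time passes only in rows, so rows that do not move let the fingers close. It gives the time, the measured TCP pose, the force and the opening at its end, in the units of the state.
- manip.get_state(): the state, without advancing time (a new reading comes with each control period).
- manip.get_image(name): name is "scene" or "side" or "wrist"; returns (picture, depth): 420x560x3 uint8, red, green, blue; 420x560 float32, m along the optical axis (not along the pixel's ray), 0 where there is no reading.
- manip.camera_model(name): a dict with "mtx" (3x3 intrinsics, pixels), "R" (3x3) and "t" (3): a world point X has camera coordinates R X + t. Camera axes: x right, y down, z forward; pixel columns grow to the right and rows downward; lengths in m; the calibration is good to about 2 mm. A picture is of the moment at which its call begins: read the wrist's pose just before it. camera_model takes no time and is no camera call; for the wrist camera it gives the pose at the moment of the call.
- manip.sign_off(): hands the job in, once; it reports no verdict.
Trained networks look in the newest picture that a camera, given by its name, has taken for a name from the list of things; names that differ only in an ending like _2 or _b are one class to them, and where a whole thing is asked for, a point or a joint stands for the part that bears it (a point fixed in the world has none). Each returns a list of dicts, best first, with "conf" (0 to 1); they miss things now and then, are a little off and sometimes report something else, mostly with a low value. They report only what shows in the picture. A call takes as long as a camera call.
- manip.regions_of(camera, query): "mask" (420x560 bool, what is visible of it).
- manip.mark_of(camera, query): "location" ([x, y, z] in m, in the coordinates of the camera as it stood for that picture, good to about 4 mm: a listed point, or the origin of a listed thing).
The state is a dict: "clock": time; "qpos": joint angles; "qd": joint speeds; "effort": joint torques, N m; "position": TCP position; "ee_rot": TCP orientation; "contact_force": force on the tool from outside, world axes, zero at the start; "moment": the same for the moment, N m; "width": finger opening in m.
Only numpy, scipy, OpenCV 4.12 (cv2) and the standard library are available. Lean on these libraries where they do the work, as an engineer would, in place of code of your own. Each camera call takes 0.05 s, during which the arm holds its last target.

## Working session

There is one attempt and no reset: what is moved stays moved. The work goes in short steps, Python scripts to look and compute and a tool call to move; the robot and the scene stay as the last step left them, time stands still between calls to the robot, and variables do not carry over. Pictures are saved under pics/ and viewed, and the job is handed in when it is done.

Besides the shell and the picture viewer there is one more tool, called after "Emit:" in YAML: its name, and indented under it one key for each argument. play_rows: Moves the arm, as the interface text tells. Its arguments: {"type":"object","properties":{"steps":{"type":"array","items":{"type":"array","items":{"type":"number"}}},"newtons":{"type":"number"}},"required":["steps"]}

```bash
mkdir -p pics; ls
python3 - <<'E'
from rig import manip
import cv2, numpy as np
print(manip.get_state())
for c in ["scene","side"]:
    im,d=manip.get_image(c)
    cv2.imwrite(f"pics/{c}0.png",im[:,:,::-1])
    cm=manip.camera_model(c); R=np.array(cm["R"]);t=np.array(cm["t"])
    for q in ["dispenser_mid","stand_seat","dish_middle"]:
        for r in manip.mark_of(c,q):
            print(c,q,round(r["conf"],2),np.round(R.T@(np.array(r["location"])-t),4))
E
```

```text
pics
{'clock': 0.0, 'qpos': array([-1.35697452e+00,  2.76593742e-01,  1.50616168e+00, -1.24473796e-05,
        1.36071042e+00, -1.20976596e-01]), 'qd': array([ 2.23510568e-03,  1.09235079e-03,  3.30788010e-05,  1.32000542e-03,
       -9.00212423e-04,  2.63839175e-04]), 'effort': array([-1.16181658e-03, -4.16779768e+01, -2.45805073e+01, -1.03706673e-04,
        1.11132808e-02,  5.86927541e-06]), 'position': array([ 0.18884885, -0.54266643,  0.30302894]), 'ee_rot': array([-0.11715655, -0.69718696, -0.11847927,  0.69725702]), 'contact_force': array([ 0.44281573, -0.31494934,  0.12128763]), 'moment': array([ 0.00040983, -0.03293505,  0.01427738]), 'width': 0.08493199871306882}
scene dispenser_mid 0.89 [ 0.5179 -0.0194  0.0897]
scene stand_seat 0.69 [0.4774 0.2323 0.0067]
scene dish_middle 0.73 [0.4772 0.3197 0.0055]
side dispenser_mid 0.76 [ 0.5145 -0.0216  0.0911]
side stand_seat 0.92 [0.4788 0.2346 0.0077]
side dish_middle 0.57 [0.4762 0.3205 0.01  ]
```

View pics/scene0.png

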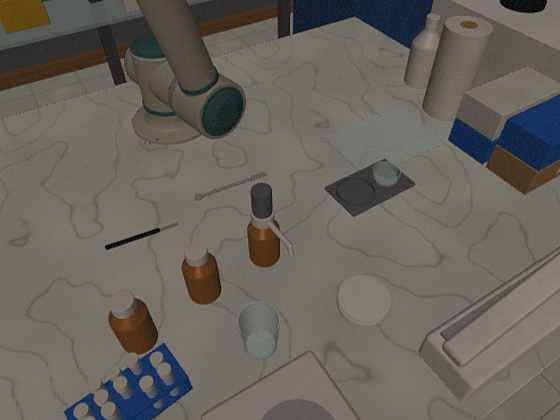

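View pics/side0.png

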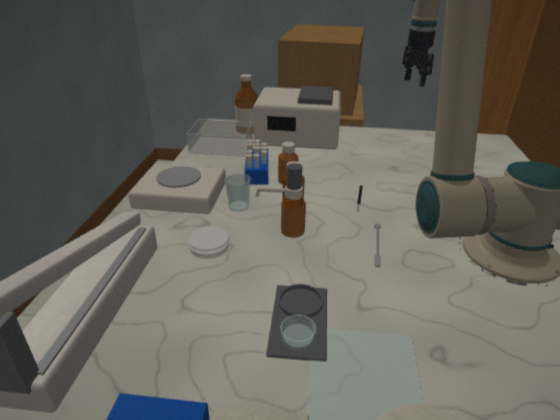

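The scene view shows the spouted bottle with its barrel at (261,200) and spout tip at (291,250). The stand is at (370,187), with its dish at (386,174). In the side view the spout tip is at (258,191), the seat at (300,302) and the dish at (298,331). Next I'll measure the axis, spout heading and pointer from depth.

```bash
cat > h.py <<'E'
import numpy as np, cv2
from rig import manip
def cloud(c,save=None):
    im,d=manip.get_image(c)
    cm=manip.camera_model(c); R=np.array(cm["R"]);t=np.array(cm["t"]);K=np.array(cm["mtx"])
    v,u=np.mgrid[:420,:560]
    P=np.stack([(u-K[0,2])*d/K[0,0],(v-K[1,2])*d/K[1,1],d],-1)
    W=(P-t)@R
    W[d<=0]=np.nan
    if save: cv2.imwrite(save,im[:,:,::-1])
    return im,d,W,(K,R,t)
def circ(p):
    A=np.c_[2*p,np.ones(len(p))];s=np.linalg.lstsq(A,(p**2).sum(1),rcond=None)[0]
    return s[:2],np.sqrt(s[2]+s[:2]@s[:2])
E
python3 - <<'E'
from h import *
for c in ["scene","side"]:
    im,d,W,(K,R,t)=cloud(c)
    print(c,"cam pos",np.round(-R.T@t,3))
    b=np.array([.516,-.0205])
    r=np.hypot(W[...,0]-b[0],W[...,1]-b[1])
    z=W[...,2]
    for lo,hi,rm in [(.02,.075,.045),(.135,.172,.03),(.176,.19,.03)]:
        m=(r<rm)&(z>lo)&(z<hi); p=W[m]
        if len(p)>10: print(lo,len(p),circ(p[:,:2]),p[:,:2].mean(0),p[:,2].max())
    m=(r<.1)&(r>.03)&(z>.09)&(z<.13); p=W[m]
    print("spout n",len(p))
    if len(p)>5:
        dirs=p[:,:2]-b; print("spout mean ang",np.degrees(np.arctan2(*dirs.mean(0)[::-1])), "zmean",p[:,2].mean())
        f=cv2.fitLine(p[:,:2].astype(np.float32),cv2.DIST_HUBER,0,.01,.01).ravel();print("line",f,np.degrees(np.arctan2(f[1],f[0])))
        rr=np.hypot(*dirs.T);o=np.argsort(rr)[::-1][:8];print(np.round(p[o],4))
    # pairs of regions
    for q in ["dispenser_mid","stand_seat"]:
        for g in manip.regions_of(c,q): 
            ys,xs=np.nonzero(g["mask"]);print(q,round(g["conf"],2),len(xs),xs.mean(),ys.mean())
    # stand plate
    m=(abs(W[...,0]-.478)<.2)&(abs(W[...,1]-.27)<.2)&(z<.03)&(z>-.02)&(im.max(-1)<100)
    p=W[m]; print("plate",len(p)); rect=cv2.minAreaRect(p[:,:2].astype(np.float32)*1000);print(rect)
    # neighbours / other tall things
    m=(z>.03)&(W[...,0]>.3)&(W[...,0]<.95)&(abs(W[...,1])<.4)
    n,l,s,ce=cv2.connectedComponentsWithStats(m.astype(np.uint8))
    for i in range(1,n):
        if s[i,4]>60: q=W[l==i];print(s[i,:4],np.round(np.nanpercentile(q,[2,98],axis=0),3).tolist())
    h=im[150:230,310:430] if c=="scene" else im[270:370,250:350]
    cv2.imwrite(f"pics/{c}_stand.png",cv2.resize(h[:,:,::-1],None,fx=6,fy=6,interpolation=cv2.INTER_CUBIC))
E
```

```text
scene cam pos [ 0.979 -0.261  0.685]
0.02 567 (array([ 0.51846797, -0.02134266]), np.float64(0.029365646663509905)) [ 0.53906694 -0.03263073] 0.07499343207492272
0.135 316 (array([ 0.51858073, -0.02140096]), np.float64(0.017171236433925097)) [ 0.53028066 -0.02803725] 0.17183227341278687
0.176 270 (array([ 0.51941069, -0.02178202]), np.float64(0.012868063744625012)) [ 0.5198541  -0.02196527] 0.18156877659553353
spout n 222
spout mean ang 1.1532368254942666 zmean 0.11611328222405325
line [ 0.99793726  0.0641966   0.586821   -0.01924658] 3.6807256
[[ 0.6096 -0.0167  0.0999]
 [ 0.6092 -0.0184  0.098 ]
 [ 0.609  -0.0183  0.1032]
 [ 0.6085 -0.014   0.1024]
 [ 0.6085 -0.016   0.1038]
 [ 0.6085 -0.016   0.101 ]
 [ 0.6084 -0.0179  0.0995]
 [ 0.6083 -0.0179  0.1049]]
dispenser_mid 0.65 2286 264.1268591426072 228.89632545931758
stand_seat 0.81 2710 369.1822878228782 186.72250922509224
plate 2679
((479.5309753417969, 260.166015625), (370.57440185546875, 365.98583984375), 2.7104604244232178)
[247 183  47  76] [[0.506, -0.05, 0.034], [0.604, -0.003, 0.18]]
[181 242  39  55] [[0.518, -0.183, 0.033]
[... 964 characters left out ...]
9  0.1091]
 [ 0.6045 -0.0111  0.0998]
 [ 0.6046 -0.0123  0.1045]
 [ 0.6045 -0.0123  0.1073]
 [ 0.6043 -0.0116  0.113 ]
 [ 0.6028 -0.0155  0.1029]]
dispenser_mid 0.62 1513 291.8076668869795 202.8592200925314
stand_seat 0.79 4179 298.5944005743001 323.77051926298157
plate 3435
((493.8690185546875, 229.21502685546875), (278.8135070800781, 347.8674011230469), 87.83415985107422)
[224 140  44  63] [[0.622, -0.38, 0.032], [0.702, -0.088, 0.087]]
[255 142  51  87] [[0.49, -0.284, 0.033], [0.592, 0.009, 0.18]]
[130 164  96  43] [[0.74, -0.243, 0.032], [0.946, -0.063, 0.063]]
[ 24 212 132 132] [[0.819, 0.11, 0.035], [0.911, 0.397, 0.178]]
[192 226  35  24] [[0.667, 0.032, 0.03], [0.741, 0.112, 0.032]]
```

Run:
```python
from h import *
for c in ["scene","side"]:
    im,d,W,(K,R,t)=cloud(c)
    g=manip.regions_of(c,"stand_seat")[0]["mask"]
    # homography-like: intersect rays with z=.008
    v,u=np.nonzero(g); rays=np.c_[(u-K[0,2])/K[0,0],(v-K[1,2])/K[1,1],np.ones(len(u))]@R
    o=-R.T@t; s=(.008-o[2])/rays[:,2]; p=o+rays*s[:,None]
    print(c,cv2.minAreaRect((p[:,:2]*1000).astype(np.float32)), p.mean(0))
    z=W[...,2]
    r=np.hypot(W[...,0]-.478,W[...,1]-.233)
    m=(r<.055)&(z>.0135)&(z<.022);q=W[m]; print("rim",len(q),circ(q[:,:2]))
    r=np.hypot(W[...,0]-.477,W[...,1]-.32)
    m=(r<.045)&(z>.02);q=W[m]; print("dish",len(q),circ(q[:,:2]) if len(q)>5 else 0)
    # rectified top view at z=.008, 0.25mm... 2.5px/mm
    S=3;xs=np.arange(.40,.56,1/S/1000);ys=np.arange(.16,.40,1/S/1000)
    X,Y=np.meshgrid(xs,ys,indexing='ij');Pc=np.stack([X,Y,np.full_like(X,.008)],-1)@R.T+t
    mu=(K[0,0]*Pc[...,0]/Pc[...,2]+K[0,2]).astype(np.float32);mv=(K[1,1]*Pc[...,1]/Pc[...,2]+K[1,2]).astype(np.float32)
    out=cv2.remap(im,mu,mv,cv2.INTER_CUBIC);out=cv2.convertScaleAbs(out,alpha=2)
    cv2.imwrite(f"pics/{c}_rect.png",out[:,:,::-1])
```

```text
scene ((479.4491882324219, 275.3916015625), (107.47431945800781, 190.5984344482422), 1.311368703842163) [0.48134638 0.26996281 0.008     ]
rim 229 (array([0.47833027, 0.23388302]), np.float64(0.04220484313229504))
dish 220 (array([0.47612808, 0.31887343]), np.float64(0.030004836515525594))Traceback (most recent call last):
  File "<stdin>", line 4, in <module>
IndexError: list index out of range
```

```bash
python3 -c "
import cv2,numpy as np
a=cv2.imread('pics/scene_rect.png');b=cv2.imread('pics/side_rect.png');print(a.shape)
o=np.vstack([a,b]);f=600/o.shape[0];cv2.imwrite('pics/rects.png',cv2.resize(o,None,fx=f,fy=f))"
```

```text
(481, 721, 3)[ WARN:0@0.033] global loadsave.cpp:275 findDecoder imread_('pics/side_rect.png'): can't open/read file: check file path/integrity
Traceback (most recent call last):
ValueError: all the input arrays must have same number of dimensions, but the array at index 0 has 3 dimension(s) and the array at index 1 has 2 dimension(s)
```

Run:
```python
from h import *
outs=[]
for c in ["scene","side"]:
    im,d,W,(K,R,t)=cloud(c)
    z=W[...,2]
    r=np.hypot(W[...,0]-.478,W[...,1]-.233)
    m=(r<.055)&(z>.0135)&(z<.022);q=W[m]; print("rim",len(q),circ(q[:,:2]))
    r=np.hypot(W[...,0]-.477,W[...,1]-.32)
    m=(r<.045)&(z>.02);q=W[m]; print("dish",len(q),circ(q[:,:2]) if len(q)>5 else 0)
    S=3;xs=np.arange(.40,.56,1/S/1000);ys=np.arange(.16,.40,1/S/1000)
    X,Y=np.meshgrid(xs,ys,indexing='ij');Pc=np.stack([X,Y,np.full_like(X,.008)],-1)@R.T+t
    mu=(K[0,0]*Pc[...,0]/Pc[...,2]+K[0,2]).astype(np.float32);mv=(K[1,1]*Pc[...,1]/Pc[...,2]+K[1,2]).astype(np.float32)
    out=cv2.remap(im,mu,mv,cv2.INTER_CUBIC);out=cv2.convertScaleAbs(out,alpha=2)
    g=cv2.GaussianBlur(out,(5,5),0).max(-1);dk=((g<150)).astype(np.uint8)
    dk=cv2.morphologyEx(dk,cv2.MORPH_CLOSE,np.ones((15,15)));n,l,s,ce=cv2.connectedComponentsWithStats(dk)
    i=1+np.argmax(s[1:,4]);pp=np.argwhere(l==i).astype(np.float32)/S+[400,160]
    print(c,cv2.minAreaRect(pp.astype(np.float32)),pp.mean(0))
    for edge in (0,1):  # long edges: for each column first/last dark row
        pts=[]
        for j in range(180,540,4):
            col=np.nonzero(l[:,j]==i)[0]
            if len(col): pts.append((160+j/S,400+(col[0] if edge==0 else col[-1])/S))
        f=cv2.fitLine(np.array(pts,np.float32),cv2.DIST_HUBER,0,.1,.01).ravel();print("edge",f, "dx/dy deg",np.degrees(np.arctan(f[1]/f[0])))
    outs.append(out)
o=np.vstack(outs);f=600/o.shape[0];cv2.imwrite('pics/rects.png',cv2.resize(o,None,fx=f,fy=f)[:,:,::-1])
```

```text
rim 236 (array([0.47835643, 0.23417591]), np.float64(0.042095363165165454))
dish 225 (array([0.47618567, 0.3187664 ]), np.float64(0.02985559863668601))
scene ((479.4747314453125, 273.2070617675781), (106.85717010498047, 182.0941162109375), 1.7252757549285889) [483.18465284 257.89774662]
edge [ 9.9974841e-01 -2.2430383e-02  2.8679999e+02  4.2646667e+02] dx/dy deg -1.285274
edge [ 9.9966758e-01 -2.5781192e-02  2.9346667e+02  5.3103333e+02] dx/dy deg -1.4773172
rim 285 (array([0.4761323 , 0.23536775]), np.float64(0.04169360193124079))
dish 385 (array([0.47410396, 0.32136715]), np.float64(0.029906373831738234))
side ((474.1241760253906, 275.4268493652344), (101.15182495117188, 187.63323974609375), 1.0810567140579224) [473.95182012 268.86146187]
edge [ 9.9966145e-01 -2.6020110e-02  2.7933334e+02  4.2431851e+02] dx/dy deg -1.4910105
edge [ 9.9983162e-01 -1.8351052e-02  2.8426666e+02  5.2379999e+02] dx/dy deg -1.0514967
```

View pics/rects.png

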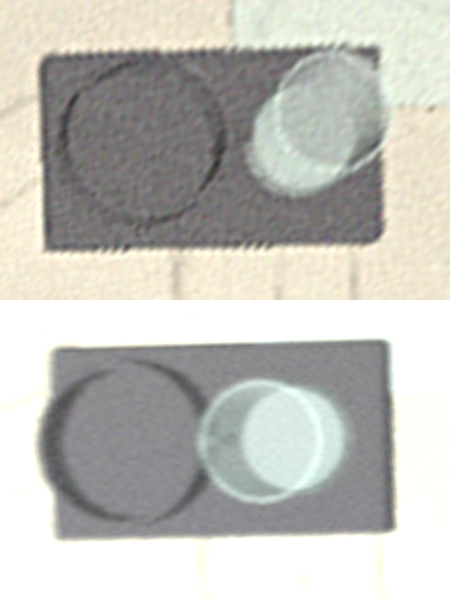

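```bash
cat > go.py <<'E'
import sys
from h import *
from scipy.spatial.transform import Rotation as Ro
s=manip.get_state();q=s["ee_rot"];Rt=Ro.from_quat([q[1],q[2],q[3],q[0]]).as_matrix()
print("t",s["clock"],"p",np.round(s["position"],4),"q6",np.round(s["qpos"],3),"F",np.round(s["contact_force"],1),"w",s["width"])
print("axes cols\n",np.round(Rt,4),"tool y yaw",np.degrees(np.arctan2(Rt[1,1],Rt[0,1])))
if len(sys.argv)>3:
    T=np.array(list(map(float,sys.argv[1:4])))
    dl=Rt.T@(T-s["position"]);print("delta tool mm",np.round(dl*1000,1),"units",np.round(dl/.03,2))
E
python3 go.py .5175 -.0205 .27
```

```text
t 1.0 p [ 0.1889 -0.5431  0.3039] q6 [-1.357  0.276  1.505 -0.     1.361 -0.121] F [-0.4 -0.7 -0.8] w 0.08536784486243484
axes cols
 [[ 0.000e+00  3.286e-01 -9.445e-01]
 [-1.000e-04 -9.445e-01 -3.286e-01]
 [-1.000e+00  1.000e-04  0.000e+00]] tool y yaw -70.81830972333834
delta tool mm [  33.9 -385.6 -482. ] units [  1.13 -12.85 -16.07]
```

Emit:
play_rows:
  steps:
    - [0, 0.05, -0.3, -0.38, 0]
    - [0, 0.05, -0.6, -0.75, 0]
    - [0, 0.06, -0.7, -0.88, 0]
    - [0, 0.06, -0.7, -0.88, 0]
    - [0, 0.06, -0.7, -0.88, 0]
    - [0, 0.06, -0.7, -0.88, 0]
    - [0, 0.06, -0.7, -0.88, 0]
    - [0, 0.06, -0.7, -0.88, 0]
    - [0, 0.06, -0.7, -0.88, 0]
    - [0, 0.06, -0.7, -0.88, 0]
    - [0, 0.06, -0.7, -0.88, 0]
    - [0, 0.06, -0.7, -0.88, 0]
    - [0, 0.06, -0.7, -0.88, 0]
    - [0, 0.06, -0.7, -0.88, 0]
    - [0, 0.06, -0.7, -0.88, 0]
    - [0, 0.06, -0.7, -0.88, 0]
    - [0, 0.06, -0.7, -0.88, 0]
    - [0, 0.06, -0.7, -0.88, 0]
    - [0, 0.06, -0.5, -0.6, 0]
    - [0, 0.05, -0.25, -0.26, 0]

```text
clock: 3.0
position: [0.5178, -0.0181, 0.2686]
ee_rot: [0.118, 0.697, 0.119, -0.697]
contact_force: [-0.1, -0.2, 0.4]
width: 0.0855
```

```bash
python3 go.py .5175 -.0205 .27
python3 - <<'E'
from h import *
im,d,W,_=cloud("wrist","pics/w1.png")
z=W[...,2]
r=np.hypot(W[...,0]-.5175,W[...,1]+.0205)
for lo,hi in [(.172,.19)]:
    m=(r<.03)&(z>lo)&(z<hi);q=W[m];print(len(q));
    if len(q)>20: print(circ(q[:,:2]),q.mean(0), cv2.minEnclosingCircle((q[:,:2]*1000).astype(np.float32)))
m=(r<.1)&(r>.03)&(z>.09)&(z<.13);p=W[m];print("spout",len(p))
if len(p)>10:
    f=cv2.fitLine(p[:,:2].astype(np.float32),cv2.DIST_HUBER,0,.01,.01).ravel();print(f,np.degrees(np.arctan2(f[1],f[0])))
for a in manip.mark_of("wrist","dispenser_mid"):
    cm=manip.camera_model("wrist");print(a["conf"],np.array(cm["R"]).T@(np.array(a["location"])-np.array(cm["t"])))
E
```

```text
t 3.0 p [ 0.5178 -0.0181  0.2686] q6 [-1.700e-01  2.140e-01  1.682e+00  1.000e-03  1.246e+00  1.063e+00] F [-0.1 -0.2  0.4] w 0.08551288227167612
axes cols
 [[-0.000e+00  3.310e-01 -9.436e-01]
 [ 8.000e-04 -9.436e-01 -3.310e-01]
 [-1.000e+00 -8.000e-04 -2.000e-04]] tool y yaw -70.67327182277634
delta tool mm [-1.4  2.1  1.1] units [-0.05  0.07  0.04]
2615
(array([ 0.51838346, -0.01940855]), np.float64(0.012772671976240003)) [ 0.51896267 -0.01920055  0.17950154] ((517.3663940429688, -19.961368560791016), 17.948320388793945)
spout 1082
[ 0.99824667  0.05919117  0.57772756 -0.01619051] 3.3933876
0.91 [ 0.51661482 -0.02242446  0.08974906]
```

View pics/w1.png

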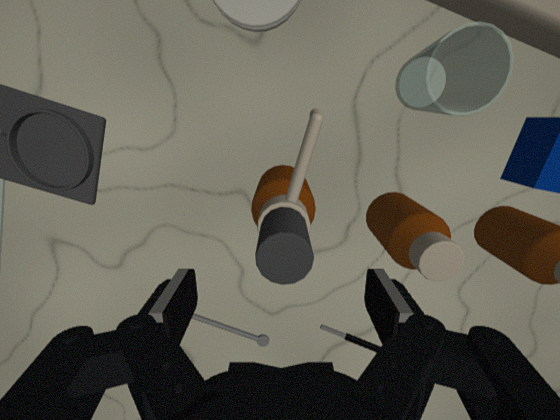

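The wrist view shows the barrel top at (285,258), between the fingers (about columns 190 and 375), and the spout tip at (316,113). Its fit agrees with the other cameras, so I'll descend and grip.

Emit:
play_rows:
  steps:
    - [0, 0.3, 0.04, 0.02, 0]
    - [0, 0.5, 0.03, 0.02, 0]
    - [0, 0.5, 0, 0, 0]
    - [0, 0.4, 0, 0, 0]
    - [0, 0.25, 0, 0, 0]
    - [0, 0.1, 0, 0, 0]
    - [0, 0, 0, 0, 0]
    - [0.4, 0, 0, 0, 0]
    - [0.6, 0, 0, 0, 0]
    - [1, 0, 0, 0, 0]
    - [1, 0, 0, 0, 0]
    - [1, 0, 0, 0, 0]
    - [1, 0, 0, 0, 0]
    - [1, 0, 0, 0, 0]
  newtons: 60

```text
clock: 4.5
position: [0.5173, -0.0226, 0.2079]
ee_rot: [0.118, 0.698, 0.118, -0.697]
contact_force: [-1.3, 1.8, 5.8]
width: 0.0347
```

```bash
python3 go.py .4772 .2348 .265
```

```text
t 4.5 p [ 0.5173 -0.0226  0.2079] q6 [-1.790e-01  2.650e-01  1.776e+00  1.000e-03  1.100e+00  1.057e+00] F [-1.3  1.8  5.8] w 0.03469110661868015
axes cols
 [[ 7.000e-04  3.284e-01 -9.445e-01]
 [ 7.000e-04 -9.445e-01 -3.284e-01]
 [-1.000e+00 -4.000e-04 -9.000e-04]] tool y yaw -70.82743353926537
delta tool mm [ -57.  -256.3  -46.7] units [-1.9  -8.54 -1.56]
```

Emit:
play_rows:
  steps:
    - [1, -0.1, 0, 0, 0]
    - [1, -0.2, 0, 0, 0]
    - [1, -0.4, 0, 0, 0]
    - [1, -0.5, 0, 0, 0]
    - [1, -0.5, 0, 0, 0]
    - [1, -0.2, 0, 0, 0]
    - [1, -0.1, 0, 0, 0]
    - [1, 0, 0, 0, 0]

```text
clock: 5.3
position: [0.5171, -0.023, 0.2674]
ee_rot: [0.118, 0.697, 0.118, -0.697]
contact_force: [0.6, -0.0, -4.8]
width: 0.0343
```

```bash
cat > bot.py <<'E'
from h import *
import sys
s=manip.get_state();p0=s["position"]; z0=p0[2]-.2075 if len(sys.argv)<2 else float(sys.argv[1])
print("tcp",np.round(p0,4),"w",s["width"],"F",np.round(s["contact_force"],1))
for c in ["scene","side","wrist"]:
    im,d,W,_=cloud(c,f"pics/{c}_{s['clock']:.1f}.png");z=W[...,2]-z0
    r=np.hypot(W[...,0]-p0[0],W[...,1]-p0[1])
    if c!="wrist":
        for lo,hi,rm in [(.008,.03,.045),(.03,.075,.045),(.105,.113,.026)]:
            m=(r<rm)&(z>lo)&(z<hi); p=W[m]
            if len(p)>10:
                cc,ra=circ(p[:,:2]); print(c,lo,len(p),np.round(cc,4),round(ra,4),"off",np.round((cc-p0[:2])*1000,1))
    m=(r<.1)&(r>.035)&(z>.09)&(z<.13);p=W[m]
    if len(p)>10:
        f=cv2.fitLine(p[:,:2].astype(np.float32),cv2.DIST_HUBER,0,.01,.01).ravel();a=np.degrees(np.arctan2(f[1],f[0]));mm=p[:,:2].mean(0)-p0[:2]
        if f[:2]@mm<0:a=(a+360)%360-180
        print(c,"spout",len(p),"yaw",a,"bearing",np.degrees(np.arctan2(mm[1],mm[0])),"z",p[:,2].max())
E
python3 bot.py; python3 go.py .4772 .2348 .265
```

```text
tcp [ 0.5171 -0.023   0.2674] w 0.0342819066408963 F [ 0.6 -0.  -4.8]
scene 0.008 244 [ 0.5185 -0.0223] 0.0292 off [1.4 0.7]
scene 0.03 550 [ 0.5185 -0.0226] 0.0292 off [1.4 0.4]
scene 0.105 64 [ 0.5184 -0.023 ] 0.0205 off [1.3 0. ]
scene spout 233 yaw 3.6123571 bearing 1.85015879227865 z 0.18136835810526297
side 0.008 203 [ 0.5161 -0.0207] 0.0289 off [-0.9  2.4]
side 0.03 437 [ 0.5163 -0.0213] 0.0291 off [-0.7  1.7]
side 0.105 66 [ 0.5169 -0.0225] 0.0206 off [-0.2  0.5]
side spout 119 yaw 2.5170553 bearing 6.378603750571968 z 0.18030089458570847
wrist spout 1869 yaw 3.439711 bearing 4.612745788833296 z 0.18181494940323664
t 5.45 p [ 0.5167 -0.0229  0.2665] q6 [-0.179  0.215  1.686 -0.     1.242  1.057] F [-0.9  0.6 -4.4] w 0.034727819885922814
axes cols
 [[-1.700e-03  3.285e-01 -9.445e-01]
 [ 2.000e-04 -9.445e-01 -3.285e-01]
 [-1.000e+00 -7.000e-04  1.600e-03]] tool y yaw -70.81929473709064
delta tool mm [   1.6 -256.4  -47.4] units [ 0.05 -8.55 -1.58]
```

Emit:
play_rows:
  steps:
    - [1, 0, -0.2, -0.04, 0]
    - [1, 0, -0.5, -0.09, 0]
    - [1, 0, -0.75, -0.14, 0]
    - [1, 0, -0.85, -0.16, 0]
    - [1, 0, -0.85, -0.16, 0]
    - [1, 0, -0.85, -0.16, 0]
    - [1, 0, -0.85, -0.16, 0]
    - [1, 0, -0.85, -0.16, 0]
    - [1, 0, -0.85, -0.16, 0]
    - [1, 0, -0.8, -0.14, 0]
    - [1, 0, -0.6, -0.1, 0]
    - [1, 0, -0.4, -0.08, 0]
    - [1, 0, -0.2, -0.03, 0]
    - [1, 0, 0, 0, 0]

```text
clock: 6.85
position: [0.4773, 0.2356, 0.2671]
ee_rot: [-0.118, -0.697, -0.118, 0.697]
contact_force: [-1.1, 0.1, -5.0]
width: 0.0351
```

Emit:
play_rows:
  steps:
    - [1, 0, 0, 0, -0.3]
    - [1, 0, 0, 0, -0.6]
    - [1, 0, 0, 0, -0.9]
    - [1, 0, 0, 0, -1]
    - [1, 0, 0, 0, -1]
    - [1, 0, 0, 0, -1]
    - [1, 0, 0, 0, -1]
    - [1, 0, 0, 0, -1]
    - [1, 0, 0, 0, -1]
    - [1, 0, 0, 0, -1]
    - [1, 0, 0, 0, -1]
    - [1, 0, 0, 0, -1]
    - [1, 0, 0, 0, -1]
    - [1, 0, 0, 0, -1]
    - [1, 0, 0, 0, -0.9]
    - [1, 0, 0, 0, -0.6]
    - [1, 0, 0, 0, -0.3]
    - [1, 0, 0, 0, -0.05]
    - [1, 0, 0, 0, 0]
    - [1, 0, 0, 0, 0]

```text
clock: 8.85
position: [0.4777, 0.2345, 0.2673]
ee_rot: [0.569, 0.42, 0.568, -0.421]
contact_force: [-0.2, 0.9, -5.2]
width: 0.0347
```

```bash
python3 bot.py; python3 go.py .4768 .2337 .265; ls -t pics|head -3
```

```text
tcp [0.4777 0.2345 0.2673] w 0.03466435687813369 F [-0.2  0.9 -5.2]
scene 0.008 224 [0.4775 0.2336] 0.0293 off [-0.2 -0.9]
scene 0.03 516 [0.478  0.2337] 0.0293 off [ 0.2 -0.7]
scene 0.105 77 [0.4784 0.2342] 0.0203 off [ 0.7 -0.3]
scene spout 114 yaw 91.76068 bearing 87.9943421437773 z 0.1803676053587163
side 0.008 288 [0.4762 0.2349] 0.0293 off [-1.6  0.4]
side 0.03 558 [0.4764 0.2346] 0.0295 off [-1.3  0.1]
side 0.105 70 [0.4767 0.2348] 0.0205 off [-1.   0.4]
side spout 193 yaw 90.967834 bearing 91.8678002911984 z 0.18171177789362422
wrist spout 1905 yaw 91.41058 bearing 92.01396402752263 z 0.18218459090137623
t 9.0 p [0.4777 0.2347 0.2673] q6 [ 0.326  0.236  1.655 -0.     1.25   0.028] F [-0.3  0.2 -5. ] w 0.03467526590538401
axes cols
 [[ 0.000e+00  9.560e-01  2.934e-01]
 [-1.000e-04  2.934e-01 -9.560e-01]
 [-1.000e+00 -0.000e+00  1.000e-04]] tool y yaw 17.061906943388564
delta tool mm [ 2.3 -1.1  0.7] units [ 0.08 -0.04  0.02]
wrist_8.8.png
side_8.8.png
scene_8.8.png
```

The spout heading is 91.4°, matching the pointer, and the bottle is centred over the seat to within 1 mm. Lowering now, slowly at the end.

Emit:
play_rows:
  steps:
    - [1, 0.1, 0, 0, 0]
    - [1, 0.25, 0, 0, 0]
    - [1, 0.3, 0, 0, 0]
    - [1, 0.3, 0, 0, 0]
    - [1, 0.25, 0, 0, 0]
    - [1, 0.15, 0, 0, 0]
    - [1, 0.1, 0, 0, 0]
    - [1, 0.07, 0, 0, 0]
    - [1, 0.05, 0, 0, 0]
    - [1, 0, 0, 0, 0]
    - [1, 0, 0, 0, 0]

```text
clock: 10.1
position: [0.4778, 0.2349, 0.2204]
ee_rot: [0.569, 0.42, 0.569, -0.42]
contact_force: [-0.8, -0.1, -4.2]
width: 0.0347
```

Emit:
play_rows:
  steps:
    - [1, 0.03, 0, 0, 0]
    - [1, 0.03, 0, 0, 0]
    - [1, 0.02, 0, 0, 0]
    - [1, 0, 0, 0, 0]

```text
clock: 10.5
position: [0.4776, 0.2348, 0.2177]
ee_rot: [0.569, 0.42, 0.569, -0.42]
contact_force: [1.3, -0.4, -4.5]
width: 0.0347
```

```bash
python3 bot.py
```

```text
tcp [0.4776 0.2348 0.2177] w 0.03471000328435448 F [ 1.3 -0.4 -4.5]
scene 0.008 214 [0.4761 0.2363] 0.032 off [-1.4  1.5]
scene 0.03 449 [0.4778 0.234 ] 0.0293 off [ 0.2 -0.8]
scene 0.105 67 [0.4785 0.2341] 0.0201 off [ 0.9 -0.8]
scene spout 108 yaw 92.67877 bearing 88.35514719337132 z 0.13187578422167462
side 0.008 299 [0.4756 0.2311] 0.0339 off [-2.  -3.7]
side 0.03 481 [0.4762 0.2348] 0.0295 off [-1.4 -0. ]
side 0.105 62 [0.4767 0.2352] 0.0204 off [-0.9  0.4]
side spout 185 yaw 91.10431 bearing 91.76733034941616 z 0.13179444337569599
wrist spout 1896 yaw 91.45331 bearing 91.89560451533612 z 0.1326310359084736
```

Emit:
play_rows:
  steps:
    - [1, 0.03, 0, 0, 0]
    - [1, 0.02, 0, 0, 0]
    - [1, 0, 0, 0, 0]

```text
clock: 10.95
position: [0.4776, 0.2348, 0.2161]
ee_rot: [0.569, 0.42, 0.569, -0.42]
contact_force: [1.0, 0.5, -4.8]
width: 0.0346
```

Emit:
play_rows:
  steps:
    - [1, 0.02, 0, 0, 0]
    - [1, 0, 0, 0, 0]

```text
clock: 11.15
position: [0.4776, 0.2348, 0.2159]
ee_rot: [0.569, 0.42, 0.569, -0.42]
contact_force: [-2.4, 0.0, -2.9]
width: 0.0347
```

Contact is starting: the weight on the wrist is dropping.

Emit:
play_rows:
  steps:
    - [1, 0.02, 0, 0, 0]
    - [1, 0, 0, 0, 0]

```text
clock: 11.35
position: [0.4776, 0.2349, 0.2159]
ee_rot: [0.569, 0.42, 0.569, -0.42]
contact_force: [-1.9, 0.4, 3.4]
width: 0.0346
```

Emit:
play_rows:
  steps:
    - [0.56, 0, 0, 0, 0]
    - [0.52, 0, 0, 0, 0]
    - [0.45, 0, 0, 0, 0]
    - [0.3, 0, 0, 0, 0]
    - [0, 0, 0, 0, 0]
    - [0, 0, 0, 0, 0]
    - [0, 0, 0, 0, 0]
    - [0, 0, 0, 0, 0]
  newtons: 20

```text
clock: 12.15
position: [0.4777, 0.2349, 0.2151]
ee_rot: [0.569, 0.42, 0.569, -0.42]
contact_force: [0.4, -0.1, 0.5]
width: 0.0859
```

```bash
python3 bot.py .008
```

```text
tcp [0.4777 0.2349 0.2151] w 0.08586691803719972 F [ 0.4 -0.1  0.5]
scene 0.008 284 [0.4761 0.2356] 0.0348 off [-1.6  0.8]
scene 0.03 444 [0.4777 0.2338] 0.0291 off [ 0.  -1.1]
scene 0.105 61 [0.478  0.2335] 0.0198 off [ 0.4 -1.3]
scene spout 43 yaw 89.010544 bearing 88.67768657560075 z 0.1288494361412214
side 0.008 391 [0.4772 0.2315] 0.0366 off [-0.5 -3.4]
side 0.03 495 [0.476  0.2352] 0.0293 off [-1.6  0.4]
side 0.105 57 [0.476  0.2353] 0.0202 off [-1.6  0.5]
side spout 172 yaw 90.97714 bearing 92.47424099001014 z 0.13041707992793503
wrist spout 1907 yaw 91.37103 bearing 92.73842710796666 z 0.13093741144573273
```

Released and unmoved. I'll retreat straight up, then back toward the robot.

Emit:
play_rows:
  steps:
    - [0, -0.1, 0, 0, 0]
    - [0, -0.3, 0, 0, 0]
    - [0, -0.5, 0, 0, 0]
    - [0, -0.7, 0, 0, 0]
    - [0, -0.7, 0, 0, 0]
    - [0, -0.7, 0, 0, 0]
    - [0, -0.5, 0, 0, 0]
    - [0, -0.3, 0, 0, 0]
    - [0, 0, 0.1, 0.3, 0]
    - [0, 0, 0.2, 0.6, 0]
    - [0, 0, 0.2, 0.7, 0]
    - [0, 0, 0.2, 0.7, 0]
    - [0, 0, 0.2, 0.6, 0]
    - [0, 0, 0.1, 0.3, 0]
    - [0, 0, 0, 0, 0]
    - [0, 0, 0, 0, 0]

```text
clock: 13.9
position: [0.5342, 0.152, 0.3286]
ee_rot: [0.568, 0.42, 0.569, -0.42]
contact_force: [-0.2, -0.8, -0.5]
width: 0.0856
```

Run:
```python
from h import *
s=manip.get_state();print(s["clock"],s["position"],s["contact_force"])
z0=.008;p0=np.array([.4772,.2348])
o=[]
for c in ["scene","side","wrist"]:
    im,d,W,_=cloud(c,f"pics/{c}_end.png");z=W[...,2]-z0
    r=np.hypot(W[...,0]-p0[0],W[...,1]-p0[1])
    for lo,hi,rm in [(.03,.075,.045),(.135,.172,.03)]:
        m=(r<rm)&(z>lo)&(z<hi);p=W[m]
        if len(p)>10: print(c,lo,len(p),circ(p[:,:2]))
    m=(r<.025)&(z>.16);print("top",np.nanpercentile(W[m][:,2],95) if m.any() else 0)
    m=(r<.1)&(r>.03)&(z>.09)&(z<.13);p=W[m]
    if len(p)>10:
        f=cv2.fitLine(p[:,:2].astype(np.float32),cv2.DIST_HUBER,0,.01,.01).ravel();print(c,len(p),"spout",np.degrees(np.arctan2(f[1],f[0])))
    if c!="wrist": o.append(im[120:300,250:450] if c=="scene" else im[180:380,210:410])
o=[cv2.resize(x[:,:,::-1],(400,400)) for x in o];cv2.imwrite("pics/end.png",np.hstack(o))
for a in manip.mark_of("scene","dispenser_mid"):
    cm=manip.camera_model("scene");print(a["conf"],np.array(cm["R"]).T@(np.array(a["location"])-np.array(cm["t"])))
```

```text
13.9 [0.53415874 0.15199842 0.32859008] [-0.23562144 -0.77335779 -0.53318113]
scene 0.03 448 (array([0.47784986, 0.23373018]), np.float64(0.029065329162552462))
scene 0.135 286 (array([0.47785778, 0.23365525]), np.float64(0.017017622315991958))
top 0.1881281246976003
scene 126 spout -88.78592
side 0.03 492 (array([0.47602012, 0.23506657]), np.float64(0.02931759734200891))
side 0.135 340 (array([0.47583911, 0.23535836]), np.float64(0.017034319477625723))
top 0.18848938493711861
side 183 spout -89.22138
wrist 0.03 13 (array([0.47739142, 0.2345021 ]), np.float64(0.02854397474843887))
wrist 0.135 121 (array([0.47629684, 0.234896  ]), np.float64(0.017736524350926923))
top 0.18929736509561054
wrist 792 spout -89.407104
0.71 [0.47679037 0.23510082 0.09871515]
```

View pics/end.png

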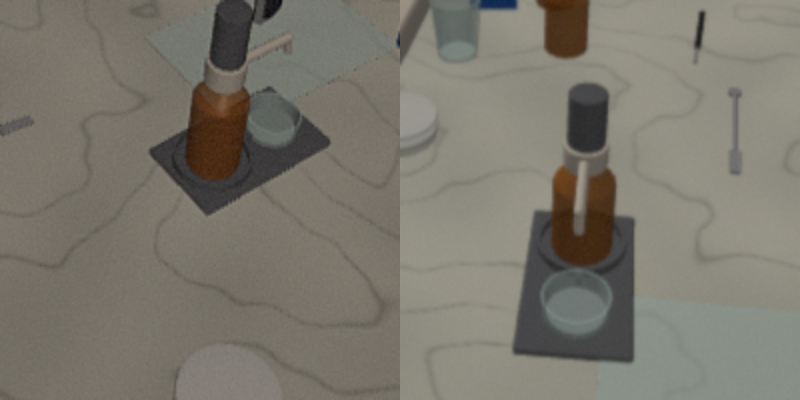

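The picture shows the bottle upright inside the rim: foot at about (215,165) in the left panel and (582,245) in the right. The spout points over the dish and the gripper is clear. Handing in.

```bash
python3 -c "
from rig import manip
print(manip.sign_off())"
```

```text
the job is handed in; nothing more can be done
None
```

I gripped the spouted amber bottle by its barrel, turned it about 88°, lowered it in small steps onto the seat and released it. I then moved the gripper clear and handed the job in at about 14 s. The sign-off gives no verdict.

**Last checks**
- **Position:** the bottle stands upright within about 1 mm of the seat centre. Its top is at 188 mm, as expected with the foot on the seat floor.
- **Spout:** it points at about 91°, against a pointer direction of about 91.4°. The final estimates from the three cameras ran from 90.6° to 91.2°. One reading taken while the fingers partly hid the spout gave 89°, and I discounted it.
- **Force:** the wrist readings I saw stayed below about 7 N. The reading just after touchdown was about 3 N upward.
- **Camera disagreement:** the scene and side cameras differ by about 2 mm in absolute position. The offset is the same for bottle and stand, so it cancelled out when I compared the two.
- **Missed detection:** the region finder missed the stand once in the side view. I used depth and edge fits instead.

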